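# Lay out the rework station around a circuit board

## Task

Lay out the supplies around the green circuit board, each upright in the middle of a pad of whatever colour: the solder spool on the pad beyond the board's white connector, the tip cleaner on the one beyond the gold strip, the flux jar on the one beyond the black capacitors. Lay the orange wick reel flat and centred on top of the spool. Set things down gently, do not knock the board, and leave the magnetic stand and the screwdriver where they are.

Things in the scene. Friction and masses are not known exactly. Their poses are not given: they have to be found in the camera images.
- board: green circuit board, 84 mm (its x) by 76 mm (its y), fixed on the bench at any yaw. Origin on the bench under its centre, z up; its surface is 12 mm, its tallest part 24 mm above the bench. A long white connector lies along its +x edge, a flat gold strip along its -x edge, three round black capacitors with silver tops along its +y edge; the -y edge is plain and has no pad.
- pad_red: red round pad, fixed flat on the bench, 76 mm across, 2 mm thick. Origin at the centre of its underside. Its centre lies about 98 mm from the board's, off the white connector, gold strip or capacitor edge (up to 10 mm aside of square); which colour lies at which edge changes from start to start and means nothing.
- pad_yellow: yellow round pad, fixed flat on the bench, 76 mm across, 2 mm thick. Origin at the centre of its underside. Its centre lies about 98 mm from the board's, off the white connector, gold strip or capacitor edge (up to 10 mm aside of square); which colour lies at which edge changes from start to start and means nothing.
- pad_blue: blue round pad, fixed flat on the bench, 76 mm across, 2 mm thick. Origin at the centre of its underside. Its centre lies about 98 mm from the board's, off the white connector, gold strip or capacitor edge (up to 10 mm aside of square); which colour lies at which edge changes from start to start and means nothing.
- spool: solder spool: white plastic end flanges with silver-grey solder wound between, an upright cylinder 54 mm across and 50 mm high, about 250 g, flat top with a small black dot in the middle. Origin at the centre of its underside, z up. Starts upright on the bench to the left or right of the board. Can be gripped across its full 54 mm at any yaw and any height.
- flux_jar: flux jar: amber glass jar with a black cap that has a green disc on top, an upright cylinder 46 mm across and 40 mm high, about 90 g. Origin at the centre of its underside, z up. Starts upright on the bench to the left or right of the board. Can be gripped across its 46 mm at any yaw.
- tip_cleaner: soldering tip cleaner: dark steel tin filled with brass-coloured lumpy wool, an upright cylinder 58 mm across; the tin is 36 mm high, the wool reaches 44 mm. About 150 g. Origin at the centre of its underside, z up. Starts upright on the bench to the left or right of the board. Can be gripped across its 58 mm at any yaw.
- wick_reel: desoldering wick reel: small flat orange reel with copper braid between its flanges, a cylinder 44 mm across and 20 mm high, lying flat, about 40 g, small black dot in the middle of its top. Origin at the centre of its underside, z up. Starts upright on the bench to the left or right of the board. Can be gripped across its 44 mm at any yaw.
- magnet_stand: bystander, leave alone: magnetic stand, black block 56 by 50 by 56 mm with a steel knob on its near face and a jointed aluminium arm rising to 156 mm, leaning away from the robot; loose, 900 g. Origin at the centre of its underside. At the back of the bench, left or right.
- driver: bystander: screwdriver about 170 mm long, lying roughly left to right at the back of the bench on the other side from the magnetic stand; loose. Origin near its middle. To be left alone.
Not all that is in view belongs to the job. Several things have the shape of the board; the one meant has the colours described above.

How it is judged:
By the outcome, as a careful person would: the job done as asked, in the order asked, and still so for the second after the job is handed in, with the robot touching nothing.
It also fails if it takes over 106 s, if anything falls off the work surface, if the arm or the gripper's body presses on something with over 40 N, if the wrist force passes 120 N, or if a joint passes its speed limit or range.

## Robot

A 6-joint arm with a two-finger parallel gripper is mounted at the origin on the work surface. World frame = base frame: x ahead of the robot, y to its left, z up, the work surface at z = 0. Lengths are in m, angles in degrees, forces in N, time in s.
With the tool pointing down it reaches from about 0.375 to 0.9 m from the base axis. Payload 3.1 kg.
Tool frame: the origin (TCP) lies at the very end of the fingers, on their centre line; the grasp point (between the pads) lies 19 mm behind it; z points along the fingers, y is the line along which they close (so a half turn about z gives the same grasp; the last joint's range is limited). The gripper opens to 87 mm and grips with 3 to 60 N. Pads are 19 mm wide; open, the fingers measure 117 mm over their backs; the gripper's body (75 mm by 190 mm) begins 51 mm behind the grasp point.
Start: joints at [-78.409, 30.224, 82.088, -0, 67.689, -10.227], TCP at [0.232, -0.58, 0.223] pointing down, gripper open.
Joint ranges: [-176.69, 176.69], [-43.24, 126.21], [12.49, 139.97], [-82, 262], [0, 151.66], [-163.58, 163.58]. Speed limits (degrees/s): [159.86, 159.86, 180, 180, 180, 180].

## Interface

Orientations are given as a 3x3 rotation matrix whose columns are the frame's x, y, z axes.
In Python, from rig import bot, imaging gives the robot as it stands.
- The arm moves only by the tool drive_tool, never from a script. Its argument "deltas" is text: rows parted by semicolons, each of 5 numbers parted by spaces: the finger opening in mm, from 0 to 87, then the shift along the world's x, y, z in mm, then the turn about the world's z in rad. In form: jaw dx dy dz twist; .... A call has 1 to 12 rows; each row is the pose to reach, as a shift and turn from the pose commanded when the call began; what a row does not reach only later rows make up. A row lasts 1/10 s, in which the tool goes at most 50 mm and 8.59 degrees, less where a joint would pass 70% of its speed; a pose out of reach is approached as far as the arm can. A call with a gripper value outside its range is refused whole. The fingers move at their own pace and stop on an object; the grip force is fixed at half the most. Time passes only in rows, so rows that repeat a pose let the fingers close. It gives the time, the measured TCP pose, the force, the opening and the grip force at its end, in the units of the state.
- bot.read_state(): the state, without advancing time (a new reading comes with each control period).
- imaging.capture(name): name is "side" or "top"; returns the picture (384x512x3 uint8, red, green, blue); there is no depth.
- imaging.camera_model(name): a dict with "fx", "fy", "cx", "cy" (pixels), "T" (4x4, takes a point from camera to world coordinates). Camera axes: x right, y down, z forward; pixel columns grow to the right and rows downward; lengths in m; the calibration is good to about 2 mm. A picture is of the moment at which its call begins. camera_model takes no time and is no camera call.
- bot.hand_in(): hands the job in; it is judged then, once.
The state is a dict: "time_s": time; "joint_positions": joint angles; "qvel": joint speeds; "tau": joint torques, N m; "position": TCP position; "tcp_rot": TCP orientation; "force": force on the tool from outside, world axes, zero at the start; "moment": the same for the moment, N m; "opening": opening from 0.0 (shut) to 1.0 (fully open); "grasp_force": force on a finger pad.
Only numpy, scipy, OpenCV 4.12 (cv2) and the standard library are available. Lean on these libraries where they do the work, as an engineer would, in place of code of your own. Each camera call takes 0.05 s, during which the arm holds its last target. There are 200 camera calls.

## Working session

There is one attempt and no reset: what is moved stays moved. The work goes in short steps, Python scripts to look and compute and a tool call to move; the robot and the scene stay as the last step left them, time stands still between calls to the robot, and variables do not carry over. Pictures are saved under pics/ and viewed, at most 14 in all, crops included, and the job is handed in when it is done.

Besides the shell and the picture viewer there is one more tool, called after "Request:" as name(argument=value, ...) on one line, values as JSON. drive_tool: Moves the arm, as the interface text tells. Its arguments: {"type":"object","properties":{"deltas":{"type":"string"}},"required":["deltas"]}

```bash
ls; mkdir -p pics; python3 - <<'E'
from rig import bot, imaging
import cv2
for n in("top","side"):
    im=imaging.capture(n); cv2.imwrite(f"pics/{n}0.png",im[...,::-1])
    m=imaging.camera_model(n); print(m)
print(bot.read_state())
E
```

```text
pics
{'fx': 382.58385095071134, 'fy': 382.58385095071134, 'cx': 257.46463924119934, 'cy': 186.60377659820966, 'T': array([[ 1.02446910e-02, -9.84371260e-01,  1.75807475e-01,
         4.07955712e-01],
       [-9.99896147e-01, -1.18667953e-02, -8.17772547e-03,
        -1.55881702e-04],
       [ 1.01361893e-02, -1.75705439e-01, -9.84390602e-01,
         1.04986367e+00],
       [ 0.00000000e+00,  0.00000000e+00,  0.00000000e+00,
         1.00000000e+00]])}
{'fx': 420.55675488448463, 'fy': 420.55675488448463, 'cx': 255.71751449613194, 'cy': 193.39935756686322, 'T': array([[-0.87096049, -0.36736461,  0.32629906,  0.17798182],
       [-0.49122369,  0.63577201, -0.59539334,  0.69826745],
       [ 0.01127463, -0.67884991, -0.7341905 ,  0.87720694],
       [ 0.        ,  0.        ,  0.        ,  1.        ]])}
{'time_s': 0.1, 'joint_positions': array([-7.84075809e+01,  3.02761436e+01,  8.21504631e+01, -2.08912571e-05,
        6.76893846e+01, -1.02257486e+01]), 'qvel': array([-0.00563712, -0.01782065, -0.11802695, -0.00835283, -0.05812193,
       -0.0772257 ]), 'tau': array([ 1.99979222e-04, -4.40984058e+01, -1.77151269e+01,  6.34230673e-02,
        5.33920771e-02, -4.09780080e-05]), 'position': array([ 0.23219406, -0.57954123,  0.22163477]), 'tcp_rot': array([[ 9.28368046e-01,  3.71661950e-01, -4.07135966e-04],
       [ 3.71662000e-01, -9.28365998e-01,  1.98306629e-03],
       [ 3.59059096e-04, -1.99233234e-03, -9.99997951e-01]]), 'force': array([ 0.67688029, -0.2676787 ,  0.57765907]), 'moment': array([ 0.00345778, -0.0093654 ,  0.01462133]), 'grasp_force': 0.0, 'opening': 1.0035338545612391}
```

View pics/top0.png

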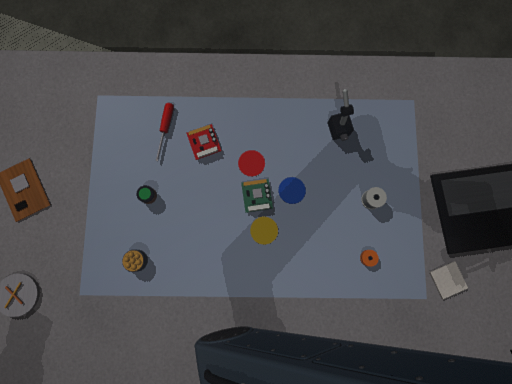

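View pics/side0.png

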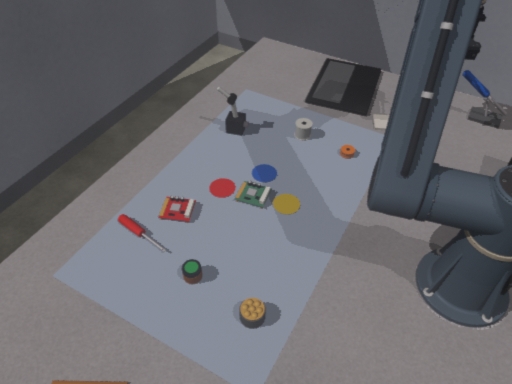

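The top view shows the green board at (257,195). Its white connector points down to the yellow pad (265,230), the gold strip points up to the red pad (252,163), and the capacitors face right to the blue pad (292,190). The spool is at (376,198), the reel at (370,258), the jar at (146,194) and the cleaner at (133,261). The red board is a decoy.

```bash
cat > h.py <<'E'
from rig import bot, imaging
import cv2, numpy as np
def grab(n,save=None):
    im=imaging.capture(n)
    if save: cv2.imwrite(f"pics/{save}.png",im[...,::-1])
    return im
def ray(n,uv,z):
    m=imaging.camera_model(n);T=m["T"]
    d=T[:3,:3]@[(uv[0]-m["cx"])/m["fx"],(uv[1]-m["cy"])/m["fy"],1]
    return (T[:3,3]+d*(z-T[2,3])/d[2])
def proj(n,p):
    m=imaging.camera_model(n);T=m["T"];c=T[:3,:3].T@(np.array(p)-T[:3,3])
    return m["fx"]*c[0]/c[2]+m["cx"],m["fy"]*c[1]/c[2]+m["cy"]
def blobs(im,lo,hi,win,amin=15):
    """colour mask (HSV) in window (u0,v0,u1,v1) -> biggest contour centre (hull moments) & area"""
    h=cv2.cvtColor(im,cv2.COLOR_RGB2HSV)
    k=cv2.inRange(h,np.array(lo),np.array(hi)); q=np.zeros_like(k); u0,v0,u1,v1=win
    q[v0:v1,u0:u1]=k[v0:v1,u0:u1]
    cs,_=cv2.findContours(q,cv2.RETR_EXTERNAL,cv2.CHAIN_APPROX_NONE)
    c=max(cs,key=cv2.contourArea); hl=cv2.convexHull(c); m=cv2.moments(hl)
    return (m["m10"]/m["m00"],m["m01"]/m["m00"]),m["m00"]
E
python3 - <<'E'
from h import *
G={"red":((0,120,60),(8,255,255),.002,{"top":(236,148,268,178),"side":(205,176,238,200)}),
"yellow":((18,120,60),(32,255,255),.002,{"top":(248,214,282,248),"side":(270,192,303,216)}),
"blue":((108,150,50),(125,255,255),.002,{"top":(275,174,310,206),"side":(248,162,282,184)}),
"board":((60,60,20),(90,255,255),.012,{"top":(236,175,276,214),"side":(232,178,275,210)}),
"jar":((50,120,50),(75,255,255),.040,{"top":(130,180,165,208),"side":(175,255,210,285)}),
"wool":((10,80,60),(30,255,255),.040,{"top":(115,245,152,278),"side":(235,290,270,330)}),
"wick":((3,150,80),(15,255,255),.020,{"top":(355,245,385,272),"side":(335,142,362,160)}),
"spool":((0,0,100),(180,60,255),.050,{"top":(362,185,390,212),"side":(290,116,316,140)})}
for n in("top","side"):
    im=grab(n)
    for k,(lo,hi,z,w) in G.items():
        try:
            uv,a=blobs(im,lo,hi,w[n]); print(n,k,np.round(uv,1),a,np.round(ray(n,uv,z)*1000))
        except Exception as e: print(n,k,e)
    x0,y0,x1,y1=(90,120,410,280) if n=="top" else (150,90,370,335)
    if n=="top":
        a=im[170:220,225:315]; b=im[240:285,110:155]; c=im[180:212,355:400]
        out=[cv2.resize(a,(720,400),interpolation=2)]
        cv2.imwrite("pics/c.png",out[0][...,::-1])
E
```

```text
top red [250.5 163.1] 433.0 [662.  11.   2.]
top yellow [263.7 230.1] 563.0 [475. -27.   2.]
top blue [291.7 190. ] 526.0 [ 587. -104.    2.]
top board [256.2 196.9] 737.0 [565.  -6.  12.]
top jar [144.4 193.2] 100.5 [567. 293.  40.]
top wool [132.4 260.4] 331.5 [391. 313.  40.]
top wick [369.3 257.6] 211.0 [ 404. -307.   20.]
top spool [376.1 196.3] 308.5 [ 564. -323.   50.]
side red max() iterable argument is empty
side yellow [286.1 203.5] 386.5 [475. -20.   2.]
side blue [263.9 172.8] 264.0 [587. -96.   2.]
side board [252.7 195.1] 394.0 [566.   7.  12.]
side jar [190.9 266.8] 99.5 [566. 298.  40.]
side wool [252.  308.8] 415.5 [390. 319.  40.]
side wick [347.6 149.3] 79.5 [ 404. -300.   20.]
side spool [302.5 127.5] 575.0 [ 557. -291.   50.]
```

View pics/c.png

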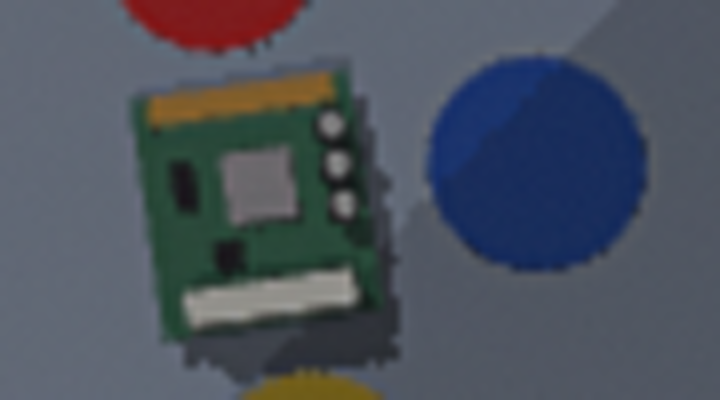

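The board is yawed about 7°. The two views disagree by about 7 mm in y, so I'll settle that when the fingers close on something. I'm moving above the spool now.

Request:
drive_tool(deltas="87 30 24 0 -0.05;87 70 55 -10 -0.12;87 110 86 -25 -0.2;87 150 118 -40 -0.256;87 190 150 -55 -0.256;87 230 181 -70 -0.256;87 265 208 -85 -0.256;87 300 235 -95 -0.256;87 325 254 -100 -0.256;87 332 260 -102 -0.256;87 332 260 -102 -0.256;87 332 260 -102 -0.256")

```text
time_s: 1.4
position: [0.5636, -0.3208, 0.1206]
tcp_rot: [[0.992, 0.124, -0.001], [0.124, -0.992, -0.0], [-0.001, 0.0, -1.0]]
force: [-0.5, 0.7, 0.3]
opening: 0.998
grasp_force: 0.0
```

```bash
python3 - <<'E'
from h import *
a=grab("top");b=grab("side")
x=cv2.resize(a[150:270,320:440],(480,480),interpolation=2)
s=bot.read_state();print(s["position"],s["time_s"])
for n in("top","side"):print(n,proj(n,s["position"]),proj(n,s["position"]*[1,1,0]+[0,0,.05]))
u,v=map(int,proj("side",s["position"]));y=b[max(v-60,0):v+60,u-40:u+40]
y=cv2.resize(y,(320,480),interpolation=2);print(u,v,y.shape)
cv2.imwrite("pics/d.png",np.hstack([x,y])[...,::-1])
E
```

```text
[ 0.56325476 -0.3216179   0.12095257] 1.5
top (np.float64(384.5157613598551), np.float64(192.33945412940335)) (np.float64(375.49471059219866), np.float64(196.64730404989814))
side (np.float64(306.94370880267303), np.float64(103.10767100441957)) (np.float64(304.70167487130783), np.float64(121.73082134558477))
306 103 (480, 320, 3)
```

View pics/d.png

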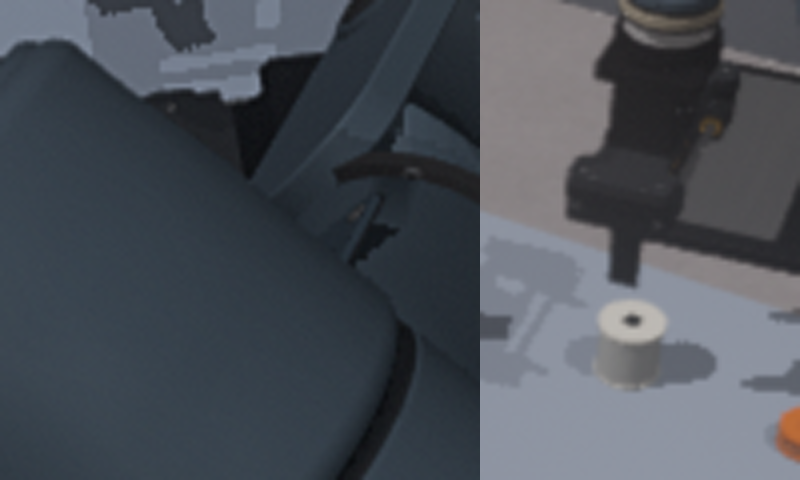

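The side crop shows the spool's dot at about (304,123). The point below the TCP projects to (305,122), so the tool is centred within a few mm. I'll go down and grip.

Request:
drive_tool(deltas="87 0 3 -30 0;87 0 3 -65 0;87 0 3 -90 0;87 0 3 -105 0;87 0 3 -108 0;87 0 3 -108 0;45 0 3 -108 0;45 0 3 -108 0;45 0 3 -108 0;45 0 3 -108 0;45 0 3 -108 0;45 0 3 -108 0")

```text
time_s: 2.7
position: [0.5651, -0.3182, 0.0133]
tcp_rot: [[0.992, 0.125, 0.002], [0.125, -0.992, -0.002], [0.002, 0.002, -1.0]]
force: [0.5, -1.5, 2.8]
opening: 0.609
grasp_force: 30.0
```

```bash
python3 - <<'E'
from h import *
s=bot.read_state();print(s["position"],s["opening"]*87,s["grasp_force"],s["force"])
b=grab("side");cv2.imwrite("pics/e.png",cv2.resize(b[80:160,260:370],(770,560),interpolation=2)[...,::-1])
print(ray("side",(304,123),.05))
E
```

```text
[ 0.56509723 -0.31816448  0.01327246] 53.004631313177775 29.98422297416255 [ 0.52690851 -1.45897134  2.8442689 ]
[ 0.56242865 -0.31455513  0.05      ]
```

View pics/e.png

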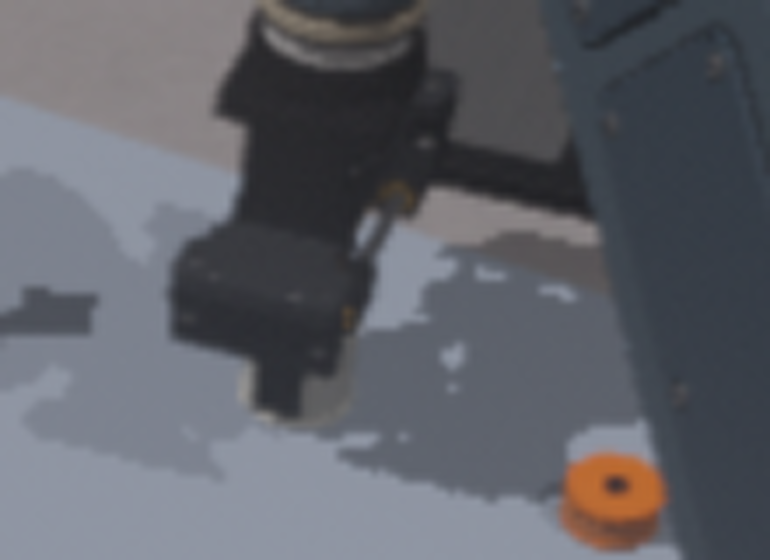

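The spool is gripped at 53 mm with 30 N. Its true y of -318 falls midway between the two cameras, so I'll average the views. Next I'll lift it and carry it to the yellow pad at (475,-23.5).

Request:
drive_tool(deltas="45 0 0 10 0;45 0 0 35 0;45 -5 15 60 0;45 -14 45 75 0;45 -26 85 80 0;45 -39 130 80 0;45 -52 175 80 0;45 -65 220 80 0;45 -77 258 80 0;45 -84 282 80 0;45 -88 293 80 0;45 -88 294 80 0")

```text
time_s: 3.95
position: [0.4751, -0.0218, 0.0926]
tcp_rot: [[0.992, 0.127, -0.002], [0.127, -0.992, 0.001], [-0.002, -0.001, -1.0]]
force: [0.2, -0.8, -3.6]
opening: 0.611
grasp_force: 30.0
```

```bash
python3 - <<'E'
from h import *
s=bot.read_state();print(s["position"],s["opening"]*87,s["grasp_force"],s["force"])
b=grab("side");cv2.imwrite("pics/f.png",cv2.resize(b[110:240,190:330],(700,650)[:1]+(600,),interpolation=2)[...,::-1])
h=cv2.cvtColor(b,cv2.COLOR_RGB2HSV);m=cv2.inRange(h,(168,120,50),(180,255,255))|cv2.inRange(h,(0,120,50),(8,255,255))
print(h[188,222]);c=np.argwhere(m[176:200,205:238])
print(len(c),[ray("side",((c[:,1].min()+c[:,1].max())/2+205,(c[:,0].min()+c[:,0].max())/2+176),.002)])
E
```

```text
[ 0.47511444 -0.0218176   0.09255338] 53.177953943253456 29.973528846167028 [ 0.21773637 -0.80241983 -3.61411947]
[179 174 179]
370 [array([0.66201829, 0.01683344, 0.002     ])]
```

View pics/f.png

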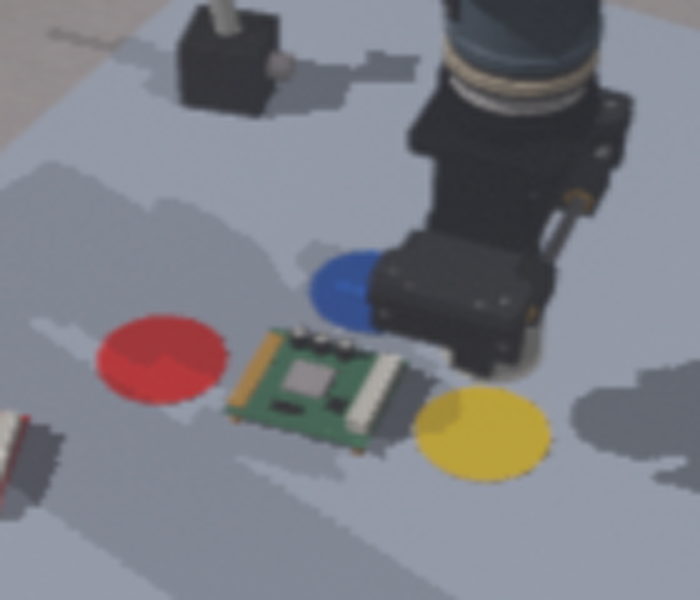

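The side view shows the spool hanging above the yellow pad, with red, blue and board all clear. I'll lower it gently.

Request:
drive_tool(deltas="45 1 -2 -20 0;45 1 -2 -40 0;45 1 -2 -55 0;45 1 -2 -65 0;45 1 -2 -69 0;45 1 -2 -72 0;45 1 -2 -73 0;45 1 -2 -74 0;45 1 -2 -75 0;45 1 -2 -75 0")

```text
time_s: 5.0
position: [0.4775, -0.0252, 0.0178]
tcp_rot: [[0.992, 0.125, 0.001], [0.125, -0.992, -0.0], [0.001, 0.0, -1.0]]
force: [0.2, -0.0, -2.6]
opening: 0.617
grasp_force: 30.0
```

Request:
drive_tool(deltas="45 -1 1 -0.5 0;45 -1 1 -1 0;45 -1 1 -1.5 0;45 -1 1 -2 0;45 -1 1 -2.5 0;45 -1 1 -2.5 0")

```text
time_s: 5.6
position: [0.4763, -0.0242, 0.0152]
tcp_rot: [[0.992, 0.124, 0.0], [0.124, -0.992, -0.0], [0.0, 0.0, -1.0]]
force: [-0.7, 0.5, 0.2]
opening: 0.617
grasp_force: 30.0
```

The force dropped from -2.6 to 0, so the pad has taken the weight. I'll release and retreat towards the cleaner.

Request:
drive_tool(deltas="62 0 0 0 0;75 0 0 0 0;87 0 0 0 0;87 0 0 0 0;87 0 0 15 0;87 0 0 45 0;87 0 0 80 0;87 0 20 105 0;87 -10 60 110 0;87 -25 105 110 0;87 -40 150 110 0;87 -55 200 110 0")

```text
time_s: 6.8
position: [0.4213, 0.1749, 0.1253]
tcp_rot: [[0.992, 0.123, 0.0], [0.123, -0.992, 0.0], [0.0, 0.0, -1.0]]
force: [1.2, -0.3, -0.2]
opening: 0.998
grasp_force: 0.0
```

Request:
drive_tool(deltas="87 -10 45 0 0;87 -20 90 0 0;87 -28 120 0 0;87 -31 138 0 0;87 -31 140 0 0;87 -31 140 0 0")

```text
time_s: 7.4
position: [0.3907, 0.3136, 0.1249]
tcp_rot: [[0.992, 0.126, -0.0], [0.126, -0.992, -0.0], [-0.0, 0.0, -1.0]]
force: [0.7, -0.6, 0.6]
opening: 1.001
grasp_force: 0.0
```

```bash
python3 - <<'E'
from h import *
s=bot.read_state();print(s["position"],s["time_s"],s["opening"])
a=grab("top","g_t");b=grab("side","g_s")
P=[a[150:250,220:320],b[120:220,230:330]]
y=b[255:345,200:300]
cv2.imwrite("pics/g.png",np.hstack([cv2.resize(q,(400,400),interpolation=2) for q in P])[...,::-1])
for n,im,w in(("top",a,(248,214,282,248)),("side",b,(270,186,303,220))):
    print(n,np.round(proj(n,s["position"]),1),"pad",np.round(proj(n,[.475,-.0235,.002]),1))
    dot=cv2.inRange(cv2.cvtColor(im,cv2.COLOR_RGB2GRAY),0,75);u0,v0,u1,v1=w
    print([ (np.round(c,1),st[4]) for st,c in zip(*cv2.connectedComponentsWithStats(dot[v0:v1,u0:u1])[2:])][1:], (u0,v0))
E
```

```text
[0.39074043 0.31362596 0.12494317] 7.4 1.0014087897181607
top [120.8 260.9] pad [262.4 230. ]
[(array([11.8,  0.8]), np.int32(63)), (array([15.5, 15. ]), np.int32(26)), (array([30., 15.]), np.int32(1)), (array([25.2, 27.3]), np.int32(212))] (248, 214)
side [253.3 286.3] pad [286.6 202.8]
[(array([14.4, 14.1]), np.int32(936))] (270, 186)
```

View pics/g.png

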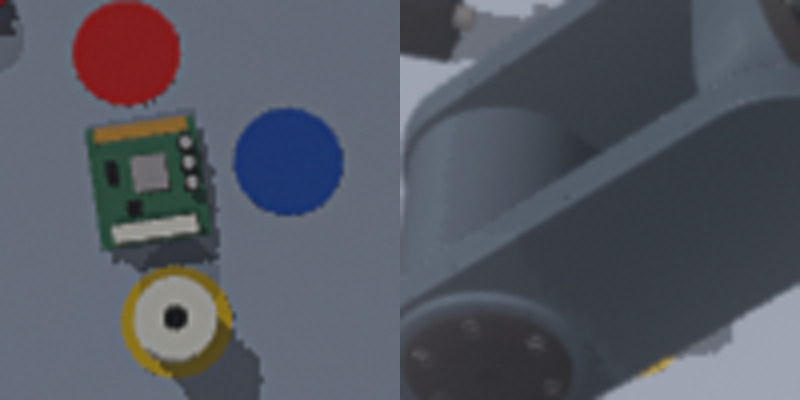

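The top view shows the spool on the yellow pad with its dot at (263.5,229). I'll compare its position with the pad centre in the same view.

```bash
python3 - <<'E'
from h import *
a=cv2.imread("pics/g_t.png")[...,::-1].copy()
print(ray("top",(263.5,229),.052))
h=cv2.cvtColor(a,cv2.COLOR_RGB2HSV)
m=cv2.inRange(h,(168,120,50),(180,255,255))|cv2.inRange(h,(0,120,50),(8,255,255))
for nm,m,w in(("red",m,(236,148,268,178)),("blue",cv2.inRange(h,(105,120,40),(128,255,255)),(275,174,310,206)),("ye",cv2.inRange(h,(18,110,40),(32,255,255)),(248,212,282,248))):
    u0,v0,u1,v1=w;c=np.argwhere(m[v0:v1,u0:u1])
    (x,y),r=cv2.minEnclosingCircle(c[:,::-1].astype(np.float32)); print(nm,len(c),x+u0,y+v0,r,ray("top",(x+u0,y+v0),.002))
E
```

```text
[ 0.47445217 -0.0252753   0.052     ]
red 547 251.10928916931152 162.93169403076172 13.250946998596191 [0.66252038 0.00970888 0.002     ]
blue 573 291.6363639831543 190.15909004211426 13.66236686706543 [ 0.58620399 -0.10396916  0.002     ]
ye 221 263.73255825042725 230.2441864013672 13.788905143737793 [ 0.4744111  -0.02719356  0.002     ]
```

The spool sits within 2 mm of the pad centre, which is good. Now down onto the tip cleaner.

Request:
drive_tool(deltas="87 0 2 -35 0;87 0 2 -75 0;87 0 2 -100 0;87 0 2 -113 0;87 0 2 -119 0;87 0 2 -120 0;87 0 2 -120 0;48 0 2 -120 0;48 0 2 -120 0;48 0 2 -120 0;48 0 2 -120 0;48 0 2 -120 0")

```text
time_s: 8.7
position: [0.391, 0.3157, 0.0053]
tcp_rot: [[0.992, 0.125, 0.0], [0.125, -0.992, -0.0], [0.0, 0.0, -1.0]]
force: [-0.8, -0.4, 2.1]
opening: 0.661
grasp_force: 30.0
```

Request:
drive_tool(deltas="48 0 0 10 0;48 0 0 35 0;48 13 -15 65 0;48 36 -40 85 0;48 63 -70 90 0;48 93 -104 90 0;48 123 -137 90 0;48 153 -171 90 0;48 183 -204 90 0;48 213 -238 90 0;48 240 -268 90 0;48 258 -288 90 0")

```text
time_s: 9.9
position: [0.6509, 0.0249, 0.0955]
tcp_rot: [[0.992, 0.122, 0.002], [0.122, -0.992, -0.001], [0.002, 0.001, -1.0]]
force: [-0.4, 0.8, -2.2]
opening: 0.663
grasp_force: 30.0
```

Request:
drive_tool(deltas="48 9 -10 0 0;48 13 -15 -3 0;48 13 -15 -20 0;48 13 -15 -40 0;48 13 -15 -60 0;48 13 -15 -72 0;48 13 -15 -78 0;48 13 -15 -80 0;48 13 -15 -82 0;48 13 -15 -83 0;48 13 -15 -84 0;48 13 -15 -84 0")

```text
time_s: 11.1
position: [0.6622, 0.0126, 0.0115]
tcp_rot: [[0.992, 0.124, 0.001], [0.124, -0.992, -0.0], [0.001, 0.0, -1.0]]
force: [-0.3, 0.5, -1.4]
opening: 0.656
grasp_force: 30.0
```

Contact should come at about z = 7.3 mm, and the xy position is good. I'll ease it down.

Request:
drive_tool(deltas="48 0 0 -1 0;48 0 0 -2 0;48 0 0 -3 0;48 0 0 -3.5 0;48 0 0 -4 0;48 0 0 -4.5 0;48 0 0 -4.5 0")

```text
time_s: 11.8
position: [0.6618, 0.0127, 0.0074]
tcp_rot: [[0.992, 0.125, -0.0], [0.125, -0.992, -0.0], [-0.0, 0.0, -1.0]]
force: [-2.6, -0.3, 4.9]
opening: 0.658
grasp_force: 30.0
```

Request:
drive_tool(deltas="65 0 0 0 0;78 0 0 0 0;87 0 0 0 0;87 0 0 0 0;87 0 0 15 0;87 0 0 45 0;87 0 0 80 0.1;87 -5 15 105 0.25;87 -15 50 115 0.4;87 -28 90 115 0.55;87 -42 130 115 0.7;87 -56 170 115 0.85")

```text
time_s: 13.0
position: [0.6058, 0.184, 0.1231]
tcp_rot: [[0.557, 0.831, 0.002], [0.831, -0.557, 0.0], [0.001, 0.001, -1.0]]
force: [0.5, 0.3, 0.0]
opening: 1.002
grasp_force: 0.0
```

Request:
drive_tool(deltas="87 -13 35 0 0.15;87 -25 70 0 0.3;87 -34 95 0 0.45;87 -40 110 0 0.6;87 -40 113 0 0.7;87 -40 113 0 0.72;87 -40 113 0 0.72")

```text
time_s: 13.7
position: [0.5662, 0.2957, 0.1223]
tcp_rot: [[-0.122, 0.992, 0.001], [0.992, 0.122, 0.0], [0.0, 0.001, -1.0]]
force: [-0.3, -0.2, 0.3]
opening: 0.998
grasp_force: 0.0
```

```bash
python3 - <<'E'
from h import *
s=bot.read_state();print(s["position"],s["tcp_rot"][:,1],s["joint_positions"])
a=grab("top");b=grab("side")
P=[a[140:240,220:320],b[120:220,190:290],a[140:240,90:190],b[220:320,140:240]]
P=[cv2.resize(q,(300,300),interpolation=2) for q in P]
cv2.imwrite("pics/k.png",np.vstack([np.hstack(P[:2]),np.hstack(P[2:])])[...,::-1])
for n in("top","side"): print(n,proj(n,[.662,.0132,.046]),proj(n,[.5665,.2955,.04]))
E
```

```text
[0.56622535 0.2956875  0.12231329] [0.99249352 0.12229269 0.00105788] [ 1.75713763e+01  3.80809130e+01  8.49698968e+01 -1.08934170e-02
  5.68892358e+01  1.05528785e+01]
top (np.float64(249.71209208045246), np.float64(159.24657670844005)) (np.float64(143.30099393950258), np.float64(193.30701842740177))
side (np.float64(221.95703673830906), np.float64(175.84410858567097)) (np.float64(191.4394521332269), np.float64(266.06392310437184))
```

View pics/k.png

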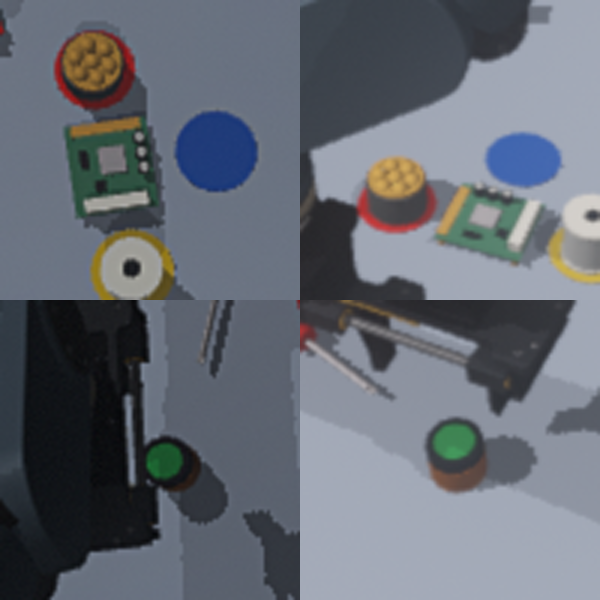

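The cleaner and spool look centred on their pads, and the jar is directly below the fingers with the screwdriver clear. I'll grip the jar.

Request:
drive_tool(deltas="87 0 0 -35 0;87 0 0 -75 0;87 0 0 -100 0;87 0 0 -111 0;87 0 0 -116 0;87 0 0 -117 0;87 0 0 -117 0;38 0 0 -117 0;38 0 0 -117 0;38 0 0 -117 0;38 0 0 -117 0;38 0 0 -117 0")

```text
time_s: 15.0
position: [0.566, 0.2958, 0.0047]
tcp_rot: [[-0.124, 0.992, 0.0], [0.992, 0.124, 0.0], [0.0, 0.0, -1.0]]
force: [-0.6, 0.3, -0.4]
opening: 0.626
grasp_force: 0.0
```

Request:
drive_tool(deltas="38 0 0 0 0;38 0 0 0 0;38 0 0 0 0;38 0 0 0 0")

```text
time_s: 15.4
position: [0.5661, 0.2958, 0.0046]
tcp_rot: [[-0.124, 0.992, 0.0], [0.992, 0.124, 0.0], [0.0, 0.0, -1.0]]
force: [0.4, 0.1, 0.5]
opening: 0.527
grasp_force: 30.0
```

Request:
drive_tool(deltas="38 0 0 10 0;38 0 0 35 0;38 1 -15 65 0;38 3 -45 88 0;38 5 -85 95 0;38 7 -130 95 0;38 9 -175 95 0;38 11 -220 95 0;38 14 -265 95 0;38 17 -310 95 0;38 19 -350 95 0;38 20 -378 95 0")

```text
time_s: 16.6
position: [0.5862, -0.0854, 0.1002]
tcp_rot: [[-0.122, 0.993, 0.001], [0.993, 0.122, -0.001], [-0.001, 0.001, -1.0]]
force: [0.8, 0.8, -0.9]
opening: 0.522
grasp_force: 30.0
```

Request:
drive_tool(deltas="38 0 -14 0 0;38 1 -18 -3 0;38 1 -18 -20 0;38 1 -18 -45 0;38 1 -18 -65 0;38 1 -18 -77 0;38 1 -18 -83 0;38 1 -18 -86 0;38 1 -18 -88 0;38 1 -18 -89 0;38 1 -18 -89 0;38 1 -18 -89 0")

```text
time_s: 17.8
position: [0.5873, -0.1005, 0.0111]
tcp_rot: [[-0.124, 0.992, 0.001], [0.992, 0.124, -0.0], [-0.0, 0.001, -1.0]]
force: [-0.3, -0.0, -0.5]
opening: 0.523
grasp_force: 30.0
```

Contact should come at about z = 6.6 mm.

Request:
drive_tool(deltas="38 0 0 -1 0;38 0 0 -2 0;38 0 0 -3 0;38 0 0 -3.5 0;38 0 0 -4 0;38 0 0 -4.5 0;38 0 0 -4.5 0")

```text
time_s: 18.5
position: [0.5869, -0.1003, 0.0065]
tcp_rot: [[-0.124, 0.992, -0.0], [0.992, 0.124, -0.0], [-0.0, -0.0, -1.0]]
force: [-2.1, 0.1, 4.6]
opening: 0.522
grasp_force: 30.0
```

Request:
drive_tool(deltas="55 0 0 0 0;70 0 0 0 0;87 0 0 0 0;87 0 0 0 0;87 0 0 15 0;87 0 0 45 0;87 0 0 80 -0.1;87 -13 -15 105 -0.25;87 -35 -38 115 -0.4;87 -62 -70 115 -0.55;87 -92 -103 115 -0.7;87 -122 -137 115 -0.85")

```text
time_s: 19.7
position: [0.4642, -0.2383, 0.1224]
tcp_rot: [[0.668, 0.745, 0.002], [0.745, -0.668, -0.001], [0.0, 0.002, -1.0]]
force: [0.7, -0.5, -0.7]
opening: 1.0
grasp_force: 0.0
```

Request:
drive_tool(deltas="87 -25 -28 0 -0.15;87 -45 -50 -10 -0.3;87 -57 -62 -30 -0.45;87 -61 -66 -50 -0.6;87 -61 -66 -60 -0.7;87 -61 -66 -60 -0.72;87 -61 -66 -60 -0.72")

```text
time_s: 20.4
position: [0.4042, -0.3035, 0.0618]
tcp_rot: [[0.992, 0.126, 0.001], [0.126, -0.992, -0.001], [0.0, 0.001, -1.0]]
force: [-0.3, -0.8, 0.1]
opening: 1.001
grasp_force: 0.0
```

```bash
python3 - <<'E'
from h import *
s=bot.read_state();print(s["position"],s["tcp_rot"][:,1])
a=grab("top");b=grab("side")
P=[a[140:240,220:320],b[110:210,220:320],a[210:310,320:420],b[90:190,290:390]]
P=[cv2.resize(q,(300,300),interpolation=2) for q in P]
cv2.imwrite("pics/m.png",np.vstack([np.hstack(P[:2]),np.hstack(P[2:])])[...,::-1])
for n in("top","side"): print(n,proj(n,[.5868,-.100,.042]),proj(n,[.475,-.0245,.052]),proj(n,[.404,-.3035,.02]))
E
```

```text
[ 0.40424417 -0.30354295  0.06176172] [ 1.26144736e-01 -9.92011571e-01  7.41024631e-04]
top (np.float64(291.6189248207719), np.float64(187.4339290600239)) (np.float64(263.20331979518056), np.float64(228.78511900422777)) (np.float64(367.77991440369163), np.float64(257.59470661940065))
side (np.float64(264.88900559500223), np.float64(162.17418508937982)) (np.float64(288.0247696497976), np.float64(190.26769913654687)) (np.float64(348.1343925178179), np.float64(148.73626207640163))
```

View pics/m.png

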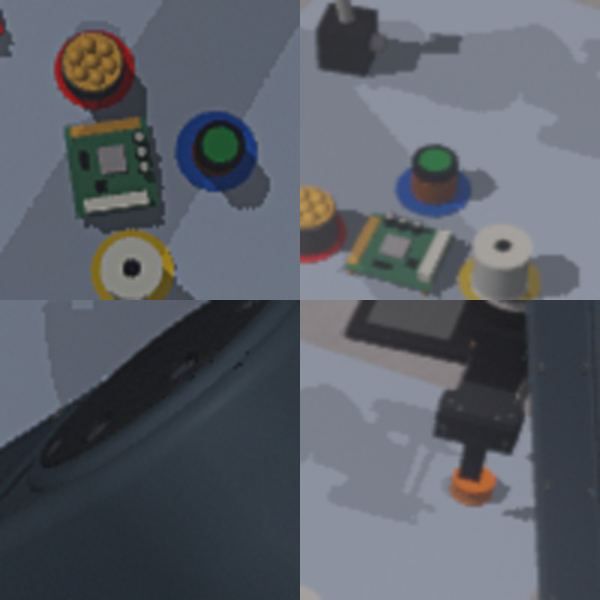

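The jar sits centred on blue, and the fingers straddle the wick reel. I'll lower and grip the reel.

Request:
drive_tool(deltas="87 0 0 -25 0;87 0 0 -45 0;87 0 0 -54 0;87 0 0 -57 0;87 0 0 -59 0;87 0 0 -59 0;36 0 0 -59 0;36 0 0 -59 0;36 0 0 -59 0;36 0 0 -59 0;36 0 0 -59 0;36 0 0 -59 0")

```text
time_s: 21.7
position: [0.404, -0.3035, 0.0021]
tcp_rot: [[0.992, 0.124, 0.0], [0.124, -0.992, -0.0], [0.0, 0.0, -1.0]]
force: [0.1, -0.2, 0.4]
opening: 0.541
grasp_force: 0.1
```

Request:
drive_tool(deltas="36 0 0 0 0;36 0 0 0 0;36 0 0 0 0;36 0 0 0 0")

```text
time_s: 22.1
position: [0.404, -0.3035, 0.0021]
tcp_rot: [[0.992, 0.124, 0.0], [0.124, -0.992, -0.0], [0.0, 0.0, -1.0]]
force: [-0.3, -0.6, 1.4]
opening: 0.498
grasp_force: 30.0
```

```bash
python3 - <<'E'
from h import *
from h import blobs
print(bot.read_state()["position"])
b=grab("side"); h=cv2.cvtColor(b,cv2.COLOR_RGB2HSV)
uv,a=blobs(b,(3,150,80),(15,255,255),(330,138,370,165)); print(uv,a)
a=grab("top")
for n,im,w in(("top",a,(252,217,276,241)),("side",b,(278,182,298,198))):
    u0,v0,u1,v1=w; g=cv2.cvtColor(im,cv2.COLOR_RGB2GRAY)[v0:v1,u0:u1]
    for st,c in zip(*cv2.connectedComponentsWithStats(cv2.inRange(g,0,75))[2:]): 
        if 4<st[4]<60: print(n,c+[u0,v0],st[4],ray(n,c+[u0,v0],.052))
for n,im,w in(("top",a,(280,174,308,204)),("side",b,(252,150,280,175))):
    uv,ar=blobs(im,(50,120,40),(75,255,255),w); print(n,"jar",ray(n,uv,.042),ar)
for n,im,w in(("top",a,(236,148,268,178)),("side",b,(205,165,238,200))):
    uv,ar=blobs(im,(10,80,50),(30,255,255),w); print(n,"cleaner",ray(n,uv,.043),ar)
E
```

```text
[ 0.40404316 -0.30346498  0.00208273]Traceback (most recent call last):
  File "<stdin>", line 5, in <module>
  File "h.py", line 20, in blobs
    c=max(cs,key=cv2.contourArea); hl=cv2.convexHull(c); m=cv2.moments(hl)
ValueError: max() iterable argument is empty
```

The reel is gripped at 43 mm. I'll lift it, and measure the spool's dot on the way.

Request:
drive_tool(deltas="36 0 0 10 0;36 0 0 40 0;36 0 0 75 0;36 3 12 100 0;36 9 35 110 0;36 17 66 110 0;36 26 100 110 0;36 33 128 110 0;36 37 145 110 0;36 38 150 110 0;36 38 150 110 0")

```text
time_s: 23.25
position: [0.4419, -0.1527, 0.1124]
tcp_rot: [[0.992, 0.126, 0.0], [0.126, -0.992, -0.0], [0.0, 0.0, -1.0]]
force: [0.3, 0.5, -0.7]
opening: 0.5
grasp_force: 30.0
```

```bash
python3 - <<'E'
from h import *
s=bot.read_state();print(s["position"],s["opening"]*87)
b=grab("side");a=grab("top")
for n,im,w in(("top",a,(252,217,276,241)),("side",b,(278,182,298,198))):
    u0,v0,u1,v1=w; g=cv2.cvtColor(im,cv2.COLOR_RGB2GRAY)[v0:v1,u0:u1]
    for st,c in zip(*cv2.connectedComponentsWithStats(cv2.inRange(g,0,75))[2:]): 
        if 4<st[4]<60: print(n,c+[u0,v0],st[4],ray(n,c+[u0,v0],.052))
def t(n,im,k,lo,hi,w,z):
    try: uv,ar=blobs(im,lo,hi,w); print(n,k,ray(n,uv,z),ar)
    except ValueError: print(n,k,"hidden")
t("top",a,"jar",(50,120,40),(75,255,255),(280,174,308,204),.042)
t("side",b,"jar",(50,120,40),(75,255,255),(252,150,280,175),.042)
t("top",a,"cl",(10,80,50),(30,255,255),(236,148,268,178),.043)
t("side",b,"cl",(10,80,50),(30,255,255),(205,165,238,200),.043)
u,v=map(int,proj("side",s["position"]));P=[b[v-50:v+50,u-50:u+50],a[180:280,240:340]]
cv2.imwrite("pics/n.png",np.hstack([cv2.resize(q,(400,400),interpolation=2) for q in P])[...,::-1]);print(u,v)
E
```

```text
[ 0.44187715 -0.15274897  0.1124255 ] 43.459743713392996
top [263.4  228.96] 25 [ 0.47455287 -0.02501462  0.052     ]
side [287.  191.5] 6 [ 0.47536158 -0.01904655  0.052     ]
top jar [ 0.58619637 -0.10349752  0.042     ] 105.0
side jar [ 0.58622097 -0.0965779   0.042     ] 45.0
top cl [0.66002982 0.01131595 0.043     ] 288.0
side cl [0.65894026 0.02115963 0.043     ] 184.5
321 150
```

View pics/n.png

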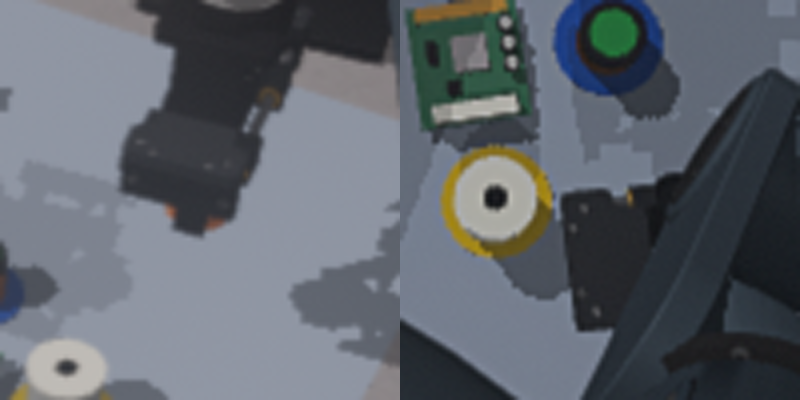

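The spool's dot averages (475,-23.7), and the jar and cleaner are within about 2 mm of their pad centres. I'll bring the reel over the spool and lower it.

Request:
drive_tool(deltas="36 8 32 0 0;36 17 66 0 0;36 25 100 0 0;36 31 120 0 0;36 33 128 -3 0;36 33 129 -20 0;36 33 129 -38 0;36 33 129 -48 0;36 33 129 -52 0;36 33 129 -54 0;36 33 129 -54 0;36 33 129 -54 0")

```text
time_s: 24.55
position: [0.4753, -0.0246, 0.0585]
tcp_rot: [[0.992, 0.124, 0.001], [0.124, -0.992, -0.0], [0.001, 0.0, -1.0]]
force: [-0.4, -0.6, 0.0]
opening: 0.495
grasp_force: 30.0
```

Request:
drive_tool(deltas="36 0 1 -1 0;36 0 1 -2 0;36 0 1 -3 0;36 0 1 -3.5 0;36 0 1 -4 0;36 0 1 -4.3 0;36 0 1 -4.3 0;36 0 1 -4.3 0")

```text
time_s: 25.35
position: [0.475, -0.0233, 0.0541]
tcp_rot: [[0.992, 0.125, 0.0], [0.125, -0.992, -0.0], [0.0, 0.0, -1.0]]
force: [-0.9, 0.5, 4.8]
opening: 0.499
grasp_force: 30.0
```

The reel is in contact at 54.1 mm, as expected. I'll release and back off.

Request:
drive_tool(deltas="52 0 0 0 0;65 0 0 0 0;80 0 0 0 0;87 0 0 0 0;87 0 0 0 0;87 0 0 12 0;87 0 0 40 0;87 0 0 80 0;87 0 -30 100 0;87 0 -75 110 0;87 -5 -120 110 0;87 -10 -165 110 0")

```text
time_s: 26.55
position: [0.465, -0.1899, 0.1645]
tcp_rot: [[0.992, 0.125, 0.001], [0.125, -0.992, -0.001], [0.001, 0.001, -1.0]]
force: [0.3, 0.4, -0.0]
opening: 0.998
grasp_force: 0.0
```

Request:
drive_tool(deltas="87 0 -45 0 0;87 0 -90 0 0;87 0 -130 0 0;87 0 -140 0 0;87 0 -140 0 0;87 0 -140 0 0")

```text
time_s: 27.15
position: [0.4643, -0.3266, 0.1632]
tcp_rot: [[0.992, 0.125, -0.002], [0.125, -0.992, 0.002], [-0.001, -0.003, -1.0]]
force: [-0.2, 0.4, 0.1]
opening: 1.001
grasp_force: 0.0
```

```bash
python3 - <<'E'
from h import *
b=grab("side");a=grab("top")
for n,im,w in(("top",a,(248,214,282,244)),("side",b,(270,170,305,198))):
    uv,ar=blobs(im,(3,130,60),(15,255,255),w); print(n,uv,ray(n,uv,.072),ar)
P=[a[140:250,220:330],b[110:220,205:315]]
cv2.imwrite("pics/o.png",np.hstack([cv2.resize(q,(400,400),interpolation=2) for q in P])[...,::-1])
E
```

```text
top (263.1374900079936, 228.73461231015187) [ 0.47378255 -0.02384342  0.072     ] 208.5
side (287.1660516605166, 187.4710947109471) [ 0.47429593 -0.01494649  0.072     ] 135.5
```

View pics/o.png

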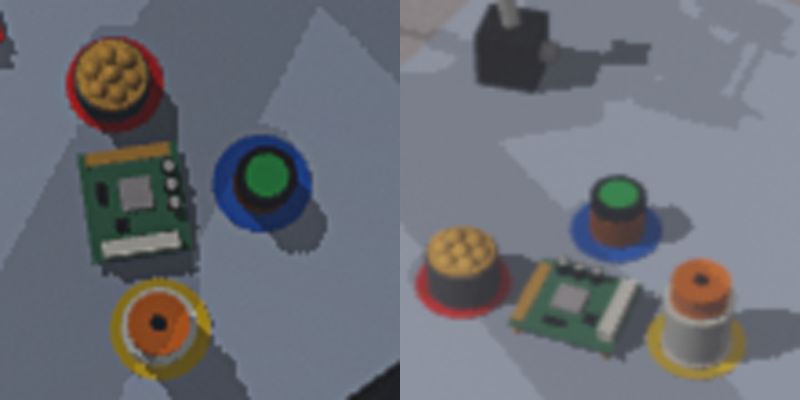

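The final views show the reel flat and centred on the spool on yellow, the cleaner on red and the jar on blue. The board and magnetic stand look undisturbed.

```bash
python3 -c "
from rig import bot;print(bot.hand_in())"
```

```text
the job is handed in; nothing more can be done
None
```

The job is handed in at about 27 s: spool on the yellow pad, tip cleaner on red and flux jar on blue, each about 2 mm from centre as measured, with the wick reel flat on top of the spool.

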